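# Third hand at the assembly jig: press a module against the sprung stop

## Robot

A 6-joint arm with a two-finger parallel gripper is mounted at the origin on the work surface. World frame = base frame: x ahead of the robot, y to its left, z up, the work surface at z = 0. Lengths are in m, angles in rad, forces in N, time in s.
With the tool pointing down it reaches from about 0.275 to 0.85 m from the base axis. Payload 5.2 kg.
Tool frame: the origin (TCP) lies midway between the tips of the shut fingers; the grasp point (between the pads) lies 19 mm behind it; z points along the fingers, y is the line along which they close (so a half turn about z gives the same grasp; the last joint's range is limited). The gripper opens to 85 mm and grips with 20 to 120 N. Pads are 22 mm wide; open, the fingers measure 114 mm over their backs; the gripper's body (76 mm by 85 mm) begins 54 mm behind the grasp point. The pads swing forward as they close: fully open they stand 13 mm farther back than shut.
Start: joints at [-1.528, 0.259, 1.535, -0, 1.348, -0.203], TCP at [0.134, -0.533, 0.231] pointing down, gripper open.
Joint ranges: [-3.14, 3.14], [-0.91, 2.08], [0.19, 2.58], [-1.22, 4.36], [0.22, 2.71], [-3.12, 3.12]. Speed limits (rad/s): [2.57, 2.57, 3.14, 3.14, 3.14, 3.14].

## Interface

Orientations are given as a 3x3 rotation matrix whose columns are the frame's x, y, z axes.
In Python, from workcell import env gives the robot as it stands.
- The arm moves only by the shell command python3 -m creep 'ROWS' [FORCE]. ROWS is JSON, one flat list of numbers, 5 for each row, row after row: the shift along the world's x, y, z in mm, then the turn about the world's z in rad, then the opening, from 0 (shut) to 1 (fully open). A call has exactly 5 rows; each row shifts and turns the commanded pose from where the row before left it; what a row does not reach is not made up. A row lasts 1/10 s, in which the tool goes at most 50 mm and 8.59 degrees, less where a joint would pass 70% of its speed; a pose out of reach is approached as far as the arm can. A call is refused whole if a number of a shift passes 50 or a number of a turn 0.15, either way. A call with a gripper value outside its range is refused whole. The fingers move at their own pace and stop on an object; FORCE is the grip in N (left out, the last holds). Time passes only in rows, so rows that do not move let the fingers close, or fill a call up. It gives the time, the measured TCP pose, the force, the opening and the grip force at its end, in the units of the state.
- env.read_state(): the state, without advancing time (a new reading comes with each control period).
- env.camera(name): name is "side" or "top"; returns the picture (480x640x3 uint8, blue, green, red); there is no depth.
- env.camera_params(name): a dict with "mtx" (3x3 intrinsics, pixels), "k1" (the pictures are not rectified: a ray, as slopes to the right and down, at radius r is drawn at 1 + k1 r^2 times it, then the intrinsics apply), "rvec" (rotation vector, rad) and "tvec" (3), from world to camera coordinates, as OpenCV has them. Camera axes: x right, y down, z forward; pixel columns grow to the right and rows downward; lengths in m; the calibration is good to about 2 mm. A picture is of the moment at which its call begins. camera_params takes no time and is no camera call.
- env.job_done(): hands the job in; it is judged then, once.
The state is a dict: "t": time; "q": joint angles; "qvel": joint speeds; "joint_torque": joint torques, N m; "tcp_pos": TCP position; "ee_rot": TCP orientation; "wrist_force": force on the tool from outside, world axes, zero at the start; "torque": the same for the moment, N m; "grip_width": opening from 0.0 (shut) to 1.0 (fully open); "gripper_force": force on a finger pad.
Only numpy, scipy, OpenCV 4.12 (cv2) and the standard library are available. Lean on these libraries where they do the work, as an engineer would, in place of code of your own. Each camera call takes 0.05 s, during which the arm holds its last target. There are 200 camera calls.

## Task

Be a third hand at the assembly jig: first lift out the little jar of screws that stands in the way and stand it upright on the bare desk, off the jig. Then, with the module lying flat on the jig plate, bring its end squarely and centrally against the rubber pad of the sprung stop and press gently until the stop is pushed back about half of its travel (about 10 newtons). Finish while still holding it there with that steady push, without letting go, so that a colleague can fasten it; leave the other things on the desk alone.

Things in the scene. Friction and masses are not known exactly. Their poses are not given: they have to be found in the camera images.
- jig: The jig: an aluminium plate 130 (its x) x 340 (its y) x 10 mm thick, fixed to the desk. Origin: centre of the plate's underside, on the desk. Its +y axis is the pressing direction: at its +y end stands the fixed spring housing, 100 (x) x 35 (y) mm, top 52 mm above the desk, from 135 to 170 mm along y. The sprung stop is in front of it. The rest of the plate is flat and bare, with no guide rails, apart from the module and the jar standing on it.
- stop (a joint): How far the sprung stop has been pushed back along the jig's +y, in m: 0 at rest, 0.016 at its end stop. It is a spring: it takes about 4.4 N to start moving, and 0.7 N more for every mm: about 10 N at 0.008 (half), 15.6 N at 0.016. It springs back when let go. The open gap between the stop's steel plate and the housing is 16 mm at rest, 8 mm at half travel.
- pad_face (a point): Centre of the face of the rubber pad that the module is pressed against; it moves with the stop. At rest it is 100 mm along the jig's +y from the jig's origin, at x = 0 of the jig, 28 mm above the desk. Axes as the jig's; the face looks along the jig's -y. The pad is 46 mm wide (x), as wide as the module, and reaches from 11 to 45 mm above the desk; behind it is a steel backing plate 70 mm wide and 11 mm thick.
- module_center (a point): Centre of the loose module, a grey plastic box 46 (its x) x 70 (its y) x 40 mm high with two black terminal rows along the edges of its top; 0.15 to 0.31 kg. It stands on the jig plate, so its centre is 30 mm above the desk. It starts near the jig's -y end, a little askew and off the centre line; either of its 46 mm wide ends may meet the pad, one faces it from the start. Its own y axis runs along its 70 mm length, z up.
- jar_center (a point): Centre (half-way up) of a closed clear jar of screws with a white lid, upright, 44 mm in diameter, 60 mm high, about 0.12 kg. It starts standing on the jig plate between the module and the pad, centre 40 mm above the desk; standing on the desk its centre is 30 mm up. z axis: up through the lid.
- screwdriver: Screwdriver lying on the desk beyond the jig, 190 mm long along its x axis, handle 30 mm thick at most. Origin: middle of its underside. Leave alone.
- mouse: Computer mouse on the desk beyond the jig, 105 (x) x 60 (y) x 26 mm. Origin: centre of its underside. Leave alone.
- tray: Clear, open plastic tray of small parts on the desk to the right of the jig, 130 (x) x 180 (y) x 55 mm. Origin: centre of its underside. Leave alone.
- terminals: White terminal strip on the desk to the left of the jig, 18 (x) x 60 (y) x 20 mm. Origin: centre of its underside. Leave alone.

How it is judged:
On the way:
1. the jar stands upright on the desk, off the jig, let go (height (world z) of jar_center between 0.024 and 0.036 m and angle between jar_center's own z axis and vertical below 0.12 rad and contact force between the fingers and jar below 0.2 N and linear speed of jar below 0.02 m/s), for 0.2 s.
At the end, for the whole second after the job is handed in: Jar upright on the desk, let go, at rest. Module flat on the plate (4 mm, 3.4 deg), square to the pad (4 deg), centred (7 mm), at rest, pressed by the fingers against the pad with 6 to 14 N, stop pushed back 2 to 14.5 mm; the robot does not touch the pad (all of step 1 and contact force between module and stop between 6 and 14 N and value of joint stop between 0.002 and 0.0145 m and contact force between the fingers and module above 2 N and x of module_center in the frame of pad_face between -0.007 and 0.007 m and z of module_center in the frame of jig between 0.026 and 0.034 m and angle between module_center's own z axis and vertical below 0.06 rad and angle between the y axis of module_center and the y axis of jig, either way round below 0.07 rad and linear speed of module below 0.01 m/s and contact force between the arm and stop below 0.3 N); the arm keeps its last pose, push and grip.
It fails at once if the pad was rammed: more than 25 N (contact force between anything else and stop above 25 N).
It fails at once if the jar was tipped over (angle between jar_center's own z axis and vertical above 0.7 rad).
It fails at once if a bystander was disturbed (moved more than 20 mm) (distance of any of screwdriver, mouse, tray, terminals from where it was at the start of the episode above 0.02 m).
It also fails if it takes over 54 s, if anything falls off the work surface, if the arm or the gripper's body presses on something with over 40 N, if the wrist force passes 120 N, or if a joint passes its speed limit or range.

## Working session

There is one attempt and no reset: what is moved stays moved. The work goes in short steps, Python scripts to look and compute and a shell command to move; the robot and the scene stay as the last step left them, time stands still between calls to the robot, and variables do not carry over. Pictures are saved under pics/ and viewed, at most 10 in all, crops included, and the job is handed in when it is done.

```bash
mkdir -p pics
python3 - <<'E'
from workcell import env
import cv2
for n in("side","top"):
    cv2.imwrite(f"pics/{n}0.png",env.camera(n)); print(n,env.camera_params(n))
s=env.read_state();print(s["t"],s["tcp_pos"],s["ee_rot"],s["wrist_force"],s["grip_width"])
E
```

```text
side {'mtx': array([[475.54705301,   0.        , 327.41118145],
       [  0.        , 475.54705301, 237.7321392 ],
       [  0.        ,   0.        ,   1.        ]]), 'k1': -0.11600877013591394, 'rvec': array([ 0.59927326, -2.75676598,  0.99296542]), 'tvec': array([0.54752553, 0.25434563, 0.96823415])}
top {'mtx': array([[452.41799781,   0.        , 321.28496759],
       [  0.        , 452.41799781, 232.95522388],
       [  0.        ,   0.        ,   1.        ]]), 'k1': -0.06407097438762795, 'rvec': array([ 2.16630946, -2.05302504,  0.21476574]), 'tvec': array([-0.0489145 ,  0.6079404 ,  1.13623327])}
0.1 [ 0.13382774 -0.53296424  0.23054552] [[ 9.69947153e-01  2.43315671e-01 -6.88059204e-05]
 [ 2.43315432e-01 -9.69945719e-01  1.70358426e-03]
 [ 3.47770740e-04 -1.66912825e-03 -9.99998547e-01]] [-0.33996285 -0.70045207 -0.35537633] 1.003831645906999
```

View pics/side0.png

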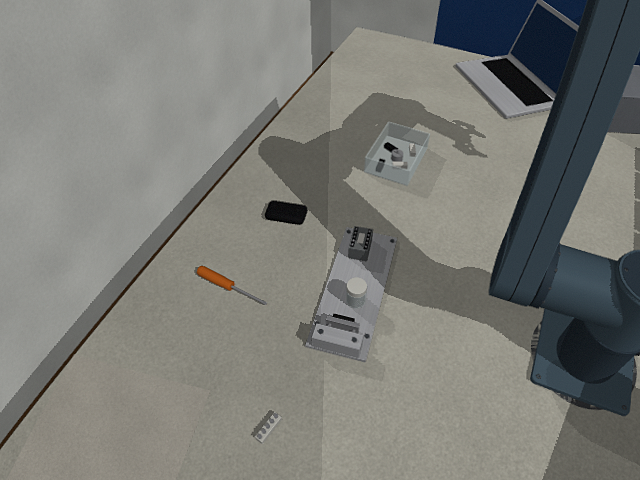

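View pics/top0.png

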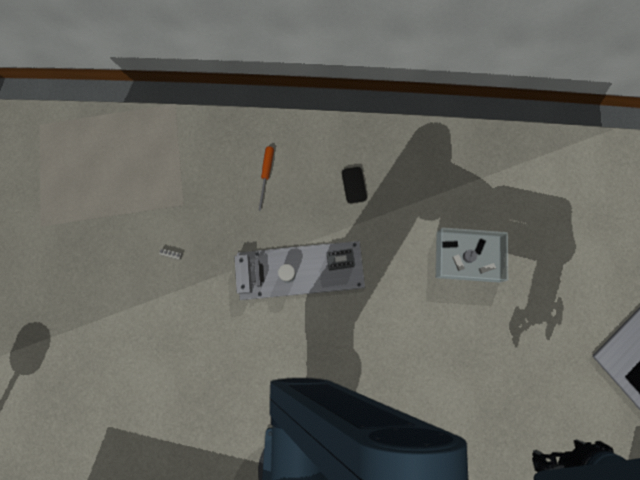

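Side view: jar lid at about (356,286), module at about (361,242), housing at about (338,340). Top view: lid at (287,272), module at (341,259), stop at about (258,268). The jig's +y points left, along world +y. Next I'll enlarge both.

Run:
```python
import cv2
a=cv2.imread("pics/side0.png")[215:365,295:410]; b=cv2.imread("pics/top0.png")[230:305,225:370]
cv2.imwrite("pics/s1.png",cv2.resize(a,None,fx=4,fy=4,interpolation=cv2.INTER_CUBIC))
cv2.imwrite("pics/t1.png",cv2.resize(b,None,fx=5,fy=5,interpolation=cv2.INTER_CUBIC))
```

```text
(no output)
```

View pics/s1.png

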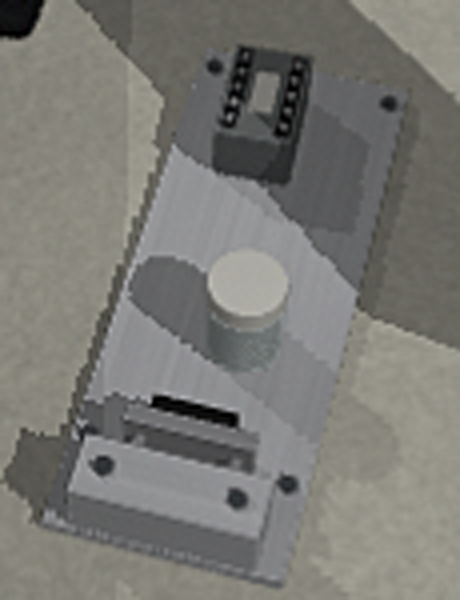

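View pics/t1.png

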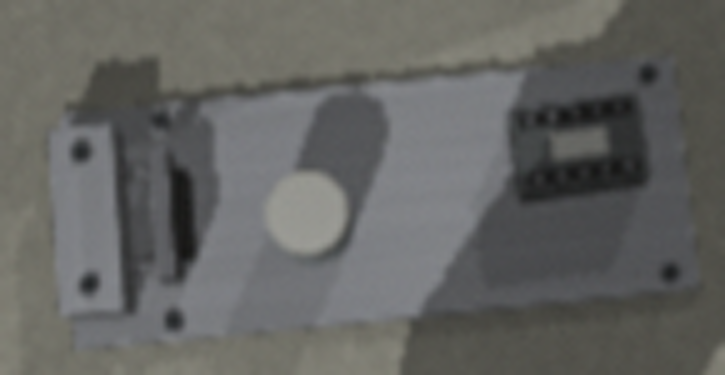

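Enlarged crops. Side: lid at (248,285), module top corners (215,128), (238,45), (312,58) and (295,150), plate screws (215,66), (390,103) and (288,484), housing screws (103,465) and (237,498). Top: lid at (306,213), module top (512,110), (637,95), (648,185) and (520,203), plate screws (648,75), (670,272) and (174,320), housing screws (81,150) and (89,284).

```bash
cat > h.py <<'E'
from workcell import env
import numpy as np, cv2
from scipy.optimize import least_squares
P={n:env.camera_params(n) for n in("side","top")}
def proj(n,X):
    p=P[n]; return cv2.projectPoints(np.float64(X).reshape(-1,1,3),p["rvec"],p["tvec"],p["mtx"],np.array([p["k1"],0,0,0.]))[0].reshape(-1,2)
def ray(n,uv):
    p=P[n]; R=cv2.Rodrigues(p["rvec"])[0]; x=cv2.undistortPoints(np.float64(uv).reshape(1,1,2),p["mtx"],np.array([p["k1"],0,0,0.])).ravel()
    return -R.T@p["tvec"], R.T@np.array([*x,1])
def atz(n,uv,z):
    o,d=ray(n,uv); return o+d*(z-o[2])/d[2]
def tri(s,t):
    return least_squares(lambda X:np.r_[proj("side",X)[0]-s,proj("top",X)[0]-t],atz("top",t,.03)).x
E
python3 - <<'E'
from h import *
np.set_printoptions(precision=4,suppress=True)
S=lambda c:(np.array(c)+.5)/4-.5+[295,215]
T=lambda c:(np.array(c)+.5)/5-.5+[225,230]
D=dict(lid=((248,285),(306,213),.07),mA=((215,128),(512,110),.05),mB=((238,45),(637,95),.05),mC=((312,58),(648,185),.05),mD=((295,150),(520,203),.05),
p1=((215,66),(648,75),.01),p2=((390,103),(670,272),.01),p3=((288,484),(174,320),.01),h1=((103,465),(81,150),.052),h2=((237,498),(89,284),.052))
for k,(s,t,z) in D.items(): print(k,tri(S(s),T(t)),atz("side",S(s),z),atz("top",T(t),z))
print("plate corners top",[atz("top",T(c),.01)[:2] for c in((697,285),(75,345),(672,65))])
print("housing",[atz("top",T(c),.052)[:2] for c in((52,128),(113,122),(128,312),(65,316))])
for t in (440,230),(508,282): print("tray",atz("top",t,.05))
print("term",atz("top",(172,253),.02))
E
```

```text
lid [0.5007 0.0704 0.0657] [0.5002 0.0732 0.07  ] [0.4996 0.0699 0.07  ]
mA [ 0.5636 -0.0339  0.0484] [ 0.5637 -0.0327  0.05  ] [ 0.5627 -0.034   0.05  ]
mB [ 0.5762 -0.1001  0.0463] [ 0.5761 -0.0971  0.05  ] [ 0.5744 -0.1     0.05  ]
mC [ 0.5298 -0.1075  0.048 ] [ 0.5318 -0.1058  0.05  ] [ 0.5264 -0.1078  0.05  ]
mD [ 0.5155 -0.0406  0.045 ] [ 0.5155 -0.0367  0.05  ] [ 0.5133 -0.0407  0.05  ]
p1 [ 0.5938 -0.108   0.0101] [ 0.5945 -0.108   0.01  ] [ 0.593  -0.1081  0.01  ]
p2 [ 0.4849 -0.1242  0.0108] [ 0.485  -0.1249  0.01  ] [ 0.4851 -0.1243  0.01  ]
p3 [0.4454 0.1425 0.0091] [0.4456 0.143  0.01  ] [0.4447 0.1423 0.01  ]
h1 [0.529  0.1931 0.0514] [0.529  0.1934 0.052 ] [0.5285 0.1929 0.052 ]
h2 [0.4593 0.1826 0.0522] [0.46   0.1826 0.052 ] [0.4581 0.1825 0.052 ]
plate corners top [array([ 0.4788, -0.1392]), array([0.4283, 0.1947]), array([ 0.5993, -0.1211])]
housing [array([0.5395, 0.2094]), array([0.5444, 0.1772]), array([0.4447, 0.1608]), array([0.4408, 0.1936])]
tray [ 0.6378 -0.3354  0.05  ]
tray [ 0.5063 -0.518   0.05  ]
term [0.5407 0.3899 0.02  ]
```

```bash
R='[18,30,0,0.0737,1, 18,30,0,0.0737,1, 18,30,0,0.0737,1, 18,30,0,0.0737,1, 18,30,0,0.0737,1]'
python3 -m creep '[18,30,0,0.0737,1, 18,30,0,0.0737,1, 18,30,0,0.0737,1, 18,30,0,0.0737,1, 18,30,0,0.0737,1]' >/dev/null
python3 -m creep '[18,30,0,0.0737,1, 18,30,0,0.0737,1, 18,30,0,0.0737,1, 18,30,0,0.0737,1, 18,30,0,0.0737,1]' >/dev/null
python3 -m creep '[18,30,0,0.0737,1, 18,30,0,0.0737,1, 18,30,0,0.0737,1, 18,30,0,0.0737,1, 18,30,0,0.0737,1]' 
python3 -m creep '[18,30,0,0.0737,1, 18,30,0,0.0737,1, 18,30,0,0.0737,1, 18,30,-10,0.0737,1, 18,30,-10,0.0737,1]'
python3 -m creep '[0,0,-30,0,1, 0,0,-20,0,1, 0,0,-20,0,1, 0,0,-10,0,1, 0,0,0,0,1]'
```

```text
t: 1.6
tcp_pos: [0.4042, -0.082, 0.2311]
ee_rot: [[0.215, 0.977, -0.0], [0.977, -0.215, 0.0], [-0.0, -0.0, -1.0]]
wrist_force: [0.4, -1.3, -0.6]
grip_width: 1.002
gripper_force: 0.0
t: 2.1
tcp_pos: [0.4944, 0.068, 0.211]
ee_rot: [[-0.152, 0.988, 0.0], [0.988, 0.152, -0.0], [-0.0, 0.0, -1.0]]
wrist_force: [0.6, -0.2, -1.0]
grip_width: 0.998
gripper_force: 0.0
t: 2.6
tcp_pos: [0.4927, 0.0666, 0.1298]
ee_rot: [[-0.148, 0.989, -0.004], [0.989, 0.148, 0.0], [0.001, -0.003, -1.0]]
wrist_force: [0.0, 0.0, -0.6]
grip_width: 1.002
gripper_force: 0.0
```

```bash
python3 -m creep '[7,4,0,0,1, 0,0,-15,0,1, 0,0,-20,0,1, 0,0,-20,0,1, 0,0,-20,0,1]' >/dev/null
python3 -m creep '[0,0,-15,0,1, 0,0,-15,0,1, 0,0,0,0,1, 0,0,0,0,0.6, 0,0,0,0,0.5]' 30
python3 -m creep '[0,0,0,0,0.3, 0,0,0,0,0.3, 0,0,0,0,0.3, 0,0,0,0,0.3, 0,0,0,0,0.3]' 30
```

```text
t: 3.6
tcp_pos: [0.5022, 0.0705, 0.0276]
ee_rot: [[-0.148, 0.989, 0.003], [0.989, 0.148, -0.0], [-0.001, 0.003, -1.0]]
wrist_force: [-0.1, 0.5, -0.2]
grip_width: 0.686
gripper_force: 0.0
t: 4.1
tcp_pos: [0.5018, 0.0705, 0.0275]
ee_rot: [[-0.148, 0.989, 0.002], [0.989, 0.148, -0.0], [-0.001, 0.002, -1.0]]
wrist_force: [-0.7, -0.2, 7.0]
grip_width: 0.506
gripper_force: 30.3
```

```bash
python3 -m creep '[0,0,10,0,0.3, 0,0,20,0,0.3, 0,0,20,0,0.3, 0,0,15,0,0.3, 0,0,0,0,0.3]'
python3 -m creep '[-26,-4,0,0,0.3, -26,-4,0,0,0.3, -26,-4,0,0,0.3, -26,-4,0,0,0.3, -26,-4,0,0,0.3]' 
python3 -m creep '[0,0,0,0,0.3, 0,0,-15,0,0.3, 0,0,-15,0,0.3, 0,0,-15,0,0.3, 0,0,-12,0,0.3]'
python3 -m creep '[0,0,-5,0,0.3, 0,0,-5,0,0.3, 0,0,-4,0,0.3, 0,0,-2,0,0.3, 0,0,0,0,0.3]'
```

```text
t: 4.6
tcp_pos: [0.5025, 0.0704, 0.0938]
ee_rot: [[-0.149, 0.989, 0.005], [0.989, 0.149, -0.0], [-0.001, 0.005, -1.0]]
wrist_force: [-0.7, -0.9, -1.2]
grip_width: 0.508
gripper_force: 30.8
t: 5.1
tcp_pos: [0.3692, 0.0505, 0.0907]
ee_rot: [[-0.149, 0.989, -0.001], [0.989, 0.149, 0.0], [0.0, -0.001, -1.0]]
wrist_force: [-0.7, -0.4, -0.5]
grip_width: 0.502
gripper_force: 31.0
t: 5.6
tcp_pos: [0.3711, 0.0505, 0.0334]
ee_rot: [[-0.148, 0.989, -0.0], [0.989, 0.148, 0.0], [0.0, -0.0, -1.0]]
wrist_force: [0.6, 0.2, -0.8]
grip_width: 0.51
gripper_force: 31.1
t: 6.1
tcp_pos: [0.3709, 0.0505, 0.0183]
ee_rot: [[-0.148, 0.989, 0.0], [0.989, 0.148, 0.0], [0.0, 0.0, -1.0]]
wrist_force: [-0.1, 0.8, -0.5]
grip_width: 0.511
gripper_force: 31.1
```

```bash
python3 -m creep '[0,0,-1,0,0.3, 0,0,0,0,0.3, 0,0,-1,0,0.3, 0,0,0,0,0.3, 0,0,0,0,0.3]'
```

```text
t: 6.6
tcp_pos: [0.3712, 0.0505, 0.0175]
ee_rot: [[-0.149, 0.989, 0.001], [0.989, 0.149, -0.0], [-0.0, 0.001, -1.0]]
wrist_force: [-4.4, 0.5, 17.4]
grip_width: 0.509
gripper_force: 32.7
```

Contact with the desk. Release.

```bash
python3 -m creep '[0,0,1,0,0.3, 0,0,0,0,0.6, 0,0,0,0,0.8, 0,0,0,0,1, 0,0,0,0,1]'
python3 -m creep '[0,0,10,0,1, 0,0,20,0,1, 0,0,40,0,1, 0,0,40,0,1, 0,0,30,0,1]'
python3 - <<'E'
from h import *
a=env.camera("side")[190:390,270:430]; b=env.camera("top")[220:340,215:375]
cv2.imwrite("pics/c2.png",np.hstack([cv2.resize(a,None,fx=2.5,fy=2.5),cv2.copyMakeBorder(cv2.resize(b,None,fx=2.5,fy=2.5),0,200,0,0,0)]))
E
```

```text
t: 7.1
tcp_pos: [0.3708, 0.0505, 0.0172]
ee_rot: [[-0.148, 0.989, -0.0], [0.989, 0.148, 0.0], [0.0, -0.0, -1.0]]
wrist_force: [-0.2, -0.0, 0.7]
grip_width: 0.997
gripper_force: 0.0
t: 7.6
tcp_pos: [0.3712, 0.0505, 0.1594]
ee_rot: [[-0.149, 0.989, 0.002], [0.989, 0.149, -0.0], [-0.001, 0.002, -1.0]]
wrist_force: [1.9, 0.1, -0.8]
grip_width: 1.003
gripper_force: 0.0
```

View pics/c2.png

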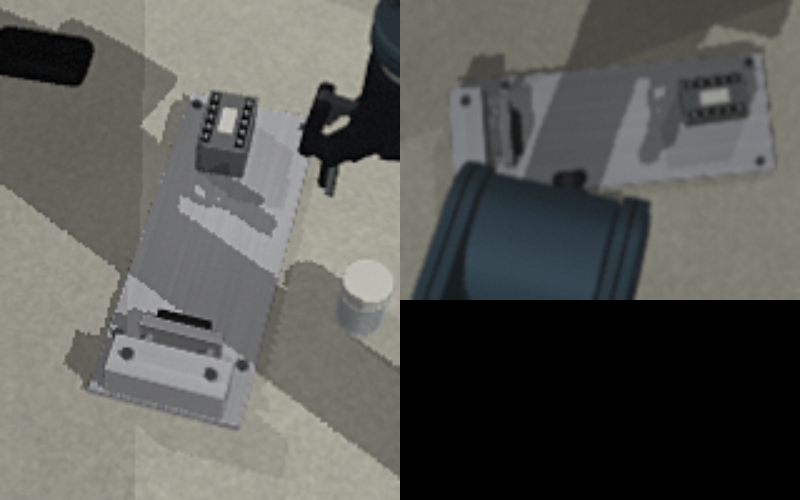

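The jar stands upright on the desk, off the jig (side crop at about (367,300)), and the module hasn't moved. Going over to the module, aligned to its askew angle.

```bash
python3 -m creep '[34.6,-24.2,0,0.009,1, 34.6,-24.2,0,0.009,1, 34.6,-24.2,0,0.009,1, 34.6,-24.2,0,0.009,1, 34.6,-24.2,0,0.009,1]'
python3 -m creep '[0,0,-15,0,1, 0,0,-20,0,1, 0,0,-15,0,1, 0,0,-10,0,1, 0,0,0,0,1]'
python3 - <<'E'
from h import *
a=env.camera("side")[190:350,290:430]
cv2.imwrite("pics/c3.png",cv2.resize(a,None,fx=3.5,fy=3.5,interpolation=2))
E
```

```text
t: 8.2
tcp_pos: [0.5445, -0.0714, 0.1558]
ee_rot: [[-0.193, 0.981, -0.002], [0.981, 0.193, 0.001], [0.001, -0.002, -1.0]]
wrist_force: [-0.1, 0.1, -0.7]
grip_width: 1.003
gripper_force: 0.0
t: 8.7
tcp_pos: [0.5423, -0.07, 0.095]
ee_rot: [[-0.193, 0.981, -0.004], [0.981, 0.193, 0.001], [0.002, -0.004, -1.0]]
wrist_force: [0.3, -0.1, -0.4]
grip_width: 1.005
gripper_force: 0.0
```

View pics/c3.png

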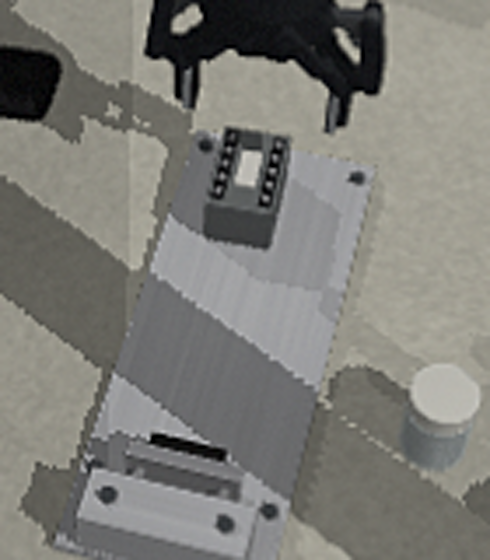

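Fingers at crop (185,95) and (333,125) straddle the module, which is centred near (248,175). Descend and grip.

```bash
python3 -m creep '[0,0,-15,0,1, 0,0,-20,0,1, 0,0,-20,0,1, 0,0,-15,0,1, 0,0,-8,0,1]'
python3 -m creep '[0,0,0,0,1, 0,0,0,0,0.7, 0,0,0,0,0.65, 0,0,0,0,0.6, 0,0,0,0,0.57]' 30
python3 -m creep '[0,0,0,0,0.54, 0,0,0,0,0.5, 0,0,0,0,0.3, 0,0,0,0,0.3, 0,0,0,0,0.3]' 30
```

```text
t: 9.25
tcp_pos: [0.5438, -0.0704, 0.0189]
ee_rot: [[-0.193, 0.981, -0.0], [0.981, 0.193, 0.0], [0.0, -0.0, -1.0]]
wrist_force: [0.6, 0.0, 0.3]
grip_width: 0.999
gripper_force: 0.0
t: 9.75
tcp_pos: [0.5454, -0.0707, 0.0205]
ee_rot: [[-0.193, 0.981, 0.004], [0.981, 0.193, -0.001], [-0.001, 0.003, -1.0]]
wrist_force: [2.9, 1.8, 2.1]
grip_width: 0.572
gripper_force: 1.4
t: 10.25
tcp_pos: [0.5456, -0.0708, 0.0205]
ee_rot: [[-0.193, 0.981, 0.004], [0.981, 0.193, -0.001], [-0.002, 0.003, -1.0]]
wrist_force: [4.0, 1.0, 5.6]
grip_width: 0.534
gripper_force: 31.2
```

```bash
python3 -m creep '[0,0,1,0,0.3, -6,8,0,-0.01,0.3, -6,14,0,-0.015,0.3, -5,17,0,-0.02,0.3, -3,18,0,0,0.3]'
python3 -m creep '[-3,18,0,0,0.3, -3,18,0,0,0.3, -3,18,0,0,0.3, -3,18,0,0,0.3, -2,14,0,0,0.3]'
python3 -m creep '[-2,14,0,0,0.3, -1,4,0,0,0.3, 0,0,0,0,0.3, 0,0,0,0,0.3, 0,0,0,0,0.3]'
python3 - <<'E'
from h import *
s=env.read_state(); d=np.array(s["tcp_pos"])[:2]-[.5167,.0371]; a=.148
print(d@[np.cos(a),np.sin(a)],d@[-np.sin(a),np.cos(a)])
A=env.camera("side")[230:370,290:410]; b=env.camera("top")[230:320,225:325]
cv2.imwrite("pics/c4.png",np.hstack([cv2.resize(A,(480,560),interpolation=2),cv2.copyMakeBorder(cv2.resize(b,(320,288),interpolation=2),0,272,0,0,0)]))
E
```

```text
t: 10.75
tcp_pos: [0.5231, -0.0136, 0.0206]
ee_rot: [[-0.147, 0.989, -0.0], [0.989, 0.147, -0.001], [-0.001, -0.0, -1.0]]
wrist_force: [1.1, -3.6, 3.4]
grip_width: 0.536
gripper_force: 31.6
t: 11.25
tcp_pos: [0.5091, 0.073, 0.0206]
ee_rot: [[-0.149, 0.989, -0.0], [0.989, 0.149, -0.001], [-0.001, -0.0, -1.0]]
wrist_force: [-0.2, -4.4, 3.9]
grip_width: 0.533
gripper_force: 31.8
t: 11.75
tcp_pos: [0.5066, 0.0917, 0.0206]
ee_rot: [[-0.148, 0.989, -0.0], [0.989, 0.148, 0.002], [0.002, 0.0, -1.0]]
wrist_force: [-0.9, 4.0, 7.6]
grip_width: 0.537
gripper_force: 32.2
-0.0019242530108404265 0.055526736794487164
```

View pics/c4.png

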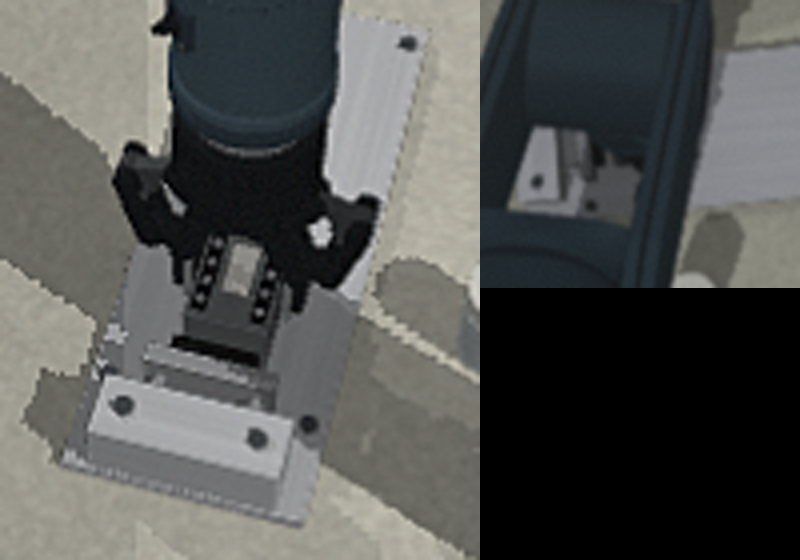

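Square and nearly centred: module front centre is about (230,315), pad centre about (217,347), i.e. 2–3 mm off to −x and 8–10 mm of gap left. Correct the offset, unload vertically, then creep in.

```bash
python3 -m creep '[0,0,1,0,0.3, 1,1,0,0,0.3, 0.7,1,0,0,0.3, 0,1,0,0,0.3, 0,1,0,0,0.3]'
python3 -m creep '[-0.2,1,0,0,0.3, -0.1,1,0,0,0.3, -0.2,1,0,0,0.3, -0.1,1,0,0,0.3, -0.2,1,0,0,0.3]'
python3 -m creep '[-0.2,1,0,0,0.3, -0.1,1,0,0,0.3, -0.2,1,0,0,0.3, 0,0,0,0,0.3, 0,0,0,0,0.3]'
```

```text
t: 12.35
tcp_pos: [0.5084, 0.0947, 0.0209]
ee_rot: [[-0.148, 0.989, -0.001], [0.989, 0.148, 0.0], [0.0, -0.001, -1.0]]
wrist_force: [0.1, -0.7, -1.8]
grip_width: 0.537
gripper_force: 31.1
t: 12.85
tcp_pos: [0.5078, 0.0996, 0.0214]
ee_rot: [[-0.148, 0.989, 0.0], [0.989, 0.148, 0.0], [-0.0, 0.0, -1.0]]
wrist_force: [0.9, 1.0, -1.8]
grip_width: 0.535
gripper_force: 31.1
t: 13.35
tcp_pos: [0.5074, 0.102, 0.0214]
ee_rot: [[-0.149, 0.989, 0.0], [0.989, 0.149, -0.001], [-0.001, -0.0, -1.0]]
wrist_force: [-0.1, -4.7, -0.9]
grip_width: 0.532
gripper_force: 31.2
```

```bash
python3 -m creep '[-0.2,1,0,0,0.3, -0.1,1,0,0,0.3, -0.2,1,0,0,0.3, -0.1,1,0,0,0.3, 0,0,0,0,0.3]'
python3 -m creep '[-0.2,1,0,0,0.3, -0.1,1,0,0,0.3, -0.2,1,0,0,0.3, 0,0,0,0,0.3, 0,0,0,0,0.3]'
```

```text
t: 13.85
tcp_pos: [0.5068, 0.1056, 0.0214]
ee_rot: [[-0.149, 0.989, 0.0], [0.989, 0.149, -0.001], [-0.001, 0.0, -1.0]]
wrist_force: [-0.0, -7.2, -0.8]
grip_width: 0.529
gripper_force: 31.2
t: 14.35
tcp_pos: [0.5065, 0.1082, 0.0214]
ee_rot: [[-0.149, 0.989, 0.0], [0.989, 0.149, -0.002], [-0.002, 0.0, -1.0]]
wrist_force: [0.3, -9.8, -1.1]
grip_width: 0.532
gripper_force: 31.2
```

```bash
python3 -m creep '[0,0,0,0,0.3, 0,0,0,0,0.3, 0,0,0,0,0.3, 0,0,0,0,0.3, 0,0,0,0,0.3]'
python3 - <<'E'
from h import *
s=env.read_state(); d=np.array(s["tcp_pos"])[:2]-[.5167,.0371]; a=.148
print(d@[np.cos(a),np.sin(a)],d@[-np.sin(a),np.cos(a)])
A=env.camera("side")[250:370,300:440]
cv2.imwrite("pics/c5.png",cv2.resize(A,(700,600),interpolation=2))
E
```

```text
t: 14.85
tcp_pos: [0.5065, 0.1082, 0.0214]
ee_rot: [[-0.149, 0.989, 0.0], [0.989, 0.149, -0.002], [-0.002, 0.0, -1.0]]
wrist_force: [0.2, -9.9, -1.1]
grip_width: 0.532
gripper_force: 31.2
0.00034400673992354653 0.07178607418805229
```

View pics/c5.png

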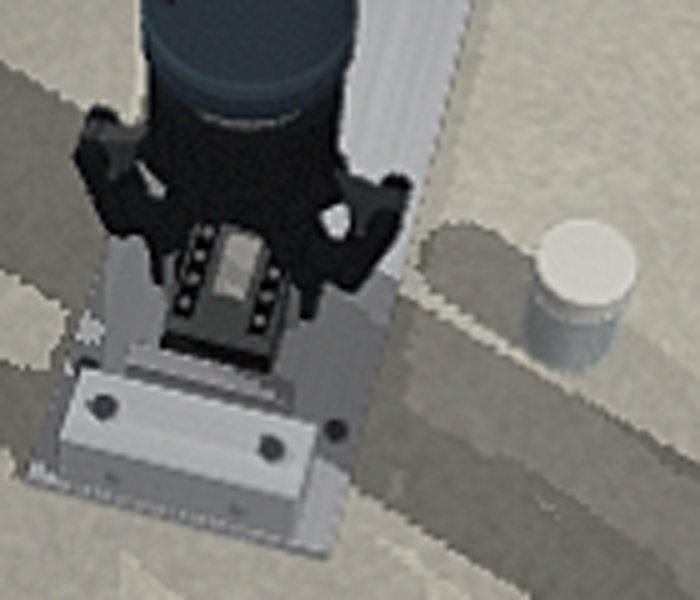

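The module's end meets the pad squarely and centrally, with the pad spanning about (163,340) to (270,365). The stop gap to the housing has narrowed, the jar is upright at about (580,290), and the wrist reads a steady 9.9 N.

```bash
python3 -c "
from workcell import env
print(env.job_done())"
```

```text
the job is handed in; nothing more can be done
None
```

I handed the job in with the module still gripped square and central against the pad, pushing steadily at about 9.9 N by the wrist sensor, and the jar standing upright on the desk off the jig; the hand-in returned no verdict.

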